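# Find the high spot of a plaster blank with a dial gauge

## Robot

A 6-joint arm with a two-finger parallel gripper is mounted at the origin on a cart in front of the work surface, level with it; the furniture and walls round the work are solid. World frame = base frame: x ahead of the robot, y to its left, z up, the work surface at z = 0. Lengths are in mm, angles in degrees, forces in N, time in s.
With the tool pointing down it reaches from about 300 to 850 mm from the base axis. Payload 4.2 kg.
Tool frame: the origin (TCP) lies midway between the tips of the shut fingers; the grasp point (between the pads) lies env.grasp_offset behind it (env.grasp_offset is the distance from the TCP to the grasp point, in mm); y points along the fingers, x is the direction in which the jaws open and shut, and the axes are right-handed (so a half turn about y gives the same grasp; the last joint's range is limited). The gripper opens to 91 mm and grips with 3 to 60 N. Pads are 32 mm wide; open, the fingers measure 118 mm over their backs; the gripper's body (76 mm by 178 mm) begins 60 mm behind the grasp point.
Start: joints at [-77.464, 18.312, 89.639, -0, 72.044, -1.146], TCP at [136.011, -558.699, 213.976] pointing down, gripper open.
Joint ranges: [-177.97, 177.97], [-48.28, 115.42], [12.27, 149.76], [-77.06, 257.06], [2.81, 150.46], [-146.56, 146.56]. Speed limits (degrees/s): [147.25, 147.25, 180, 180, 180, 180].

## Interface

Orientations are given as [roll, pitch, yaw] about the fixed x, y, z axes, in that order (R = Rz(yaw) Ry(pitch) Rx(roll)).
In Python, from workcell import state, vision, job, env gives the robot as it stands.
- The arm moves only by the shell command python3 -m handwheel 'ROWS' [FORCE]. ROWS is JSON, a list of rows, each a list of 3 entries, a list of its own where there are three numbers: the finger opening in cm, from 0 to 9.12, then the shift along the tool's x, y, z in cm, then the turn about the tool's y in degrees. A call has 1 to 10 rows; each row is the pose to reach, as a shift and turn from the pose measured when the call began, along the tool's axes at that moment; what a row does not reach only later rows make up. A row lasts 1/10 s, in which the tool goes at most 50 mm and 8.59 degrees, less where a joint would pass 70% of its speed; a pose out of reach is approached as far as the arm can. A call with a gripper value outside its range is refused whole. The fingers move at their own pace and stop on an object; FORCE is the grip in N (left out, the last holds). Time passes only in rows, so rows that repeat a pose let the fingers close. It gives the time, the measured TCP pose, the force and the opening at its end, in the units of the state.
- state(): the state, without advancing time (a new reading comes with each control period).
- vision.grab_frame(name): name is "scene" or "side" or "wrist"; returns the picture (400x640x3 uint8, red, green, blue); there is no depth.
- vision.camera_model(name): a dict with "fov_y" (degrees; the focal length in pixels is half the picture's height over the tangent of half this angle, whatever the lens; pixels are square), "cx", "cy" (the principal point, pixels), "distortion" ([k1, k2, p1, p2, k3] as OpenCV has them; the pictures are not rectified), "extrinsics" (4x4, takes a point from world to camera coordinates). Camera axes: x right, y up, looking along -z (the intrinsics and any distortion apply to the point x, -y, -z); pixel columns grow to the right and rows downward; lengths in mm; the calibration is good to about 2 mm. A picture is of the moment at which its call begins: read the wrist's pose just before it. camera_model takes no time and is no camera call; for the wrist camera it gives the pose at the moment of the call.
- job.job_done(): hands the job in, once; it reports no verdict.
The state is a dict: "time_s": time; "qpos": joint angles; "qvel": joint speeds; "effort": joint torques, N m; "ee_pos": TCP position; "ee_rot": TCP orientation; "force": force on the tool from outside, world axes, zero at the start; "torque": the same for the moment, N m; "gripper_width": finger opening in mm.
Only numpy, scipy, OpenCV 4.12 (cv2) and the standard library are available. Lean on these libraries where they do the work, as an engineer would, in place of code of your own. Each camera call takes 0.05 s, during which the arm holds its last target.

## Task

Slide the dial gauge in until its carriage is fully home against the stop, so that its sprung plunger presses on the rim of the plaster blank. Then turn the blank by the upright knob on its clamp bar, watching the needle, and leave it standing with the highest spot of its rim under the plunger, where the needle reads the most of the whole turn. Leave the gauge home, let go, and do not disturb the beaker and the cup.

Things in the scene. Friction and masses are not known exactly. Their poses are not given: they have to be found in the camera images.
- fixture: fixed steel base plate on the bench, 420 mm long, 100 to 150 mm wide, with a turning head, a plaster disc (the blank, 170 mm across, top 75 mm above the bench) clamped on it some mm off centre in an unknown direction, and a dial gauge on a slide. Origin: on the bench under the head's upright axis (its z). Its y axis points from there to the gauge; slide and plunger run along this line
- wheel_axis (a point): point on the axis of the turning head, 113 mm above the bench, level with knob_grip. Head, blank and clamp bar turn as one, without end either way, and stay where they are left (0.15 to 0.2 N m of friction: 3 to 4 N at the knob)
- knob_grip (a point): middle (113 mm above the bench) of the turning knob: upright round wooden handle, 25 mm across, from 85 to 135 mm above the bench, 60 mm off the axis on the flat steel clamp bar over the blank (bar top at 84 mm). It spins freely on its own pin, so a grip of unchanging direction can lead it round the axis. The dial rim is only 73 mm above the bench: a hand at the knob passes over it
- gauge_grip (a point): grip of the gauge carriage: an upright wooden block, 36 mm wide across the slide and 20 mm thick along it, its top 120 mm above the bench (this point on its centre line, 20 mm below the top). It stands 75 mm behind the centre of the 76 mm dial, on the side away from the blank
- gauge_slide (a joint): travel of the gauge carriage towards the blank along the fixture's -y, in m: 0 drawn back, 0.040 fully home against the stop. It starts up to 12 mm in. A stiff slide: it takes about 7 N to move, up to 11 N with the plunger pressed, and stays where it is left. Each mm short of home lowers the needle by 0.25 rad
- gauge_needle (a joint): the needle on the round white dial that faces up, in rad: 0 with the plunger free (needle points along the fixture's -x), growing clockwise seen from above as the plunger is pressed in, 0.25 rad per mm of plunger travel. With the gauge home the plunger presses on the rim at every angle of the blank and the needle swings through about 3 rad over a turn, rising and falling once
- beaker: loose plastic beaker, 71 mm in diameter, 96 mm high, standing on the bench; origin at the centre of its underside. A bystander
- cup: loose small terracotta cup, 62 mm in diameter, 53 mm high, standing on the bench; origin at the centre of its underside. A bystander

How it is judged:
By the outcome, as a careful person would: the job done as asked, in the order asked, and still so for the second after the job is handed in, with the robot touching nothing.
It also fails if it takes over 64 s, if anything falls off the work surface, if the arm or the gripper's body presses on something with over 40 N, if the wrist force passes 120 N, or if a joint passes its speed limit or range.

## Working session

There is one attempt and no reset: what is moved stays moved. The work goes in short steps, Python scripts to look and compute and a shell command to move; the robot and the scene stay as the last step left them, time stands still between calls to the robot, and variables do not carry over. Pictures are saved under pics/ and viewed, and the job is handed in when it is done.

```bash
ls; mkdir -p pics; python3 - <<'E'
from workcell import state, vision, job, env
import cv2
print(state()); print(env.grasp_offset)
for n in ("scene","side","wrist"):
    m=vision.camera_model(n); print(n,m)
    cv2.imwrite(f"pics/{n}0.png",vision.grab_frame(n)[:,:,::-1])
E
```

```text
pics
{'time_s': 0.0, 'qpos': array([-7.74623664e+01,  1.83510960e+01,  8.97057717e+01, -7.36156570e-04,
        7.20435201e+01, -1.14634549e+00]), 'qvel': array([-0.00337185,  0.01704761, -0.02858905,  0.04573606,  0.0372669 ,
       -0.0098729 ]), 'effort': array([ 6.78480192e-04, -4.12463343e+01, -2.31976962e+01,  7.28923618e-02,
        4.57210641e-02, -1.62722918e-04]), 'ee_pos': array([ 135.90975141, -558.19254685,  213.13004207]), 'ee_rot': array([-89.99869138,   0.10038169, -76.3157922 ]), 'force': array([-0.18925586,  0.11811461,  0.09544558]), 'torque': array([-0.03742919, -0.06034774,  0.00123702]), 'gripper_width': 91.4146835646714}
18.8
scene {'fov_y': 43.487408429040414, 'cx': 320.70723532416434, 'cy': 197.98971135378247, 'distortion': array([-0.04048355,  0.        ,  0.        ,  0.        ,  0.        ]), 'extrinsics': array([[-7.13460380e-01, -7.00671010e-01,  5.86702567e-03,
         3.30249379e+02],
       [ 5.22723799e-01, -5.26651779e-01,  6.70371340e-01,
        -4.03346658e+02],
       [-4.66619885e-01,  4.81350225e-01,  7.42002591e-01,
        -9.74558873e+02]
[... 448 characters left out ...]
       [-4.55712468e-02, -8.73348442e-01,  4.84959546e-01,
        -1.10490119e+03],
       [ 0.00000000e+00,  0.00000000e+00,  0.00000000e+00,
         1.00000000e+00]])}
wrist {'fov_y': 61.93157138495861, 'cx': 321.9488221208631, 'cy': 202.3938181397161, 'distortion': array([-0.03607956,  0.        ,  0.        ,  0.        ,  0.        ]), 'extrinsics': array([[ 2.35673847e-01, -9.71827000e-01, -3.18100139e-03,
        -5.73947234e+02],
       [ 9.37325400e-01,  2.28169047e-01, -2.63362832e-01,
         2.92737123e+01],
       [ 2.56668917e-01,  5.90860985e-02,  9.64691609e-01,
        -3.90764478e+02],
       [ 0.00000000e+00,  0.00000000e+00,  0.00000000e+00,
         1.00000000e+00]])}
```

View pics/scene0.png

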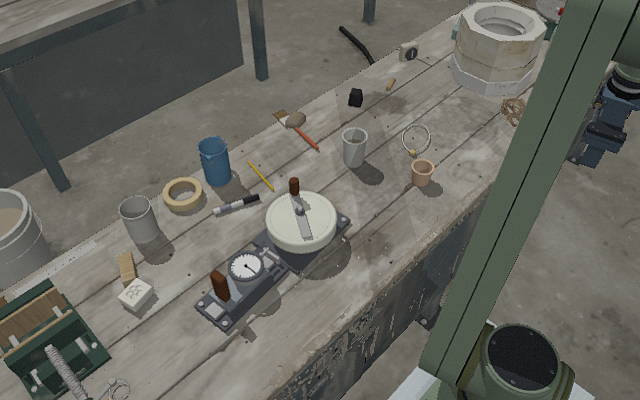

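View pics/side0.png

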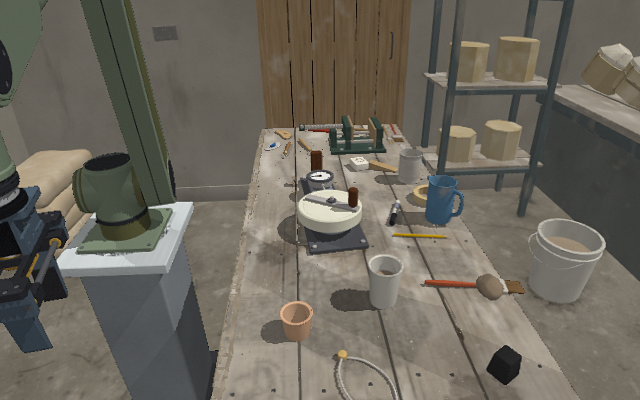

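View pics/wrist0.png

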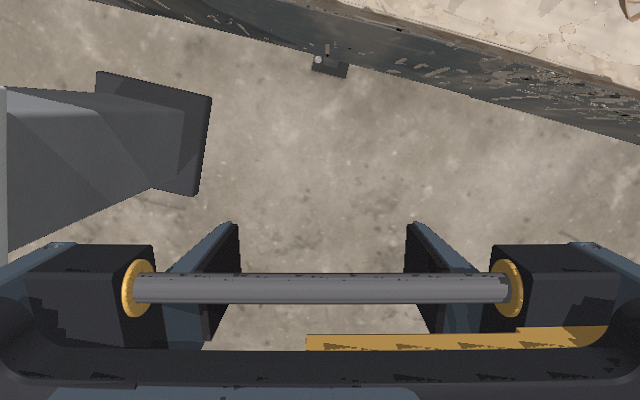

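```bash
cat > h.py <<'E'
from workcell import state, vision, job, env
import cv2, numpy as np
def K(m):
    f=200/np.tan(np.radians(m["fov_y"]/2)); return np.array([[f,0,m["cx"]],[0,f,m["cy"]],[0,0,1]])
F=np.diag([1.,-1,-1])
def ray(m,uv):
    p=cv2.undistortPoints(np.array([[uv]],float),K(m),m["distortion"])[0,0]
    E=m["extrinsics"]; R=F@E[:3,:3]; t=F@E[:3,3]
    return -R.T@t, R.T@np.array([p[0],p[1],1.])
def plane(m,uv,z):
    c,d=ray(m,uv); return c+d*(z-c[2])/d[2]
def tri(ms,uvs):
    A=np.zeros((3,3));b=np.zeros(3)
    for m,uv in zip(ms,uvs):
        c,d=ray(m,uv); d/=np.linalg.norm(d);P=np.eye(3)-np.outer(d,d);A+=P;b+=P@c
    return np.linalg.solve(A,b)
def proj(m,X):
    E=m["extrinsics"]; R=F@E[:3,:3]; t=F@E[:3,3]
    return cv2.projectPoints(np.atleast_2d(np.array(X,float)),cv2.Rodrigues(R)[0],t,K(m),m["distortion"])[0][:,0]
def crop(src,dst,x0,y0,x1,y1,s):
    cv2.imwrite(dst,cv2.resize(cv2.imread(src)[y0:y1,x0:x1],None,fx=s,fy=s,interpolation=cv2.INTER_CUBIC))
E
python3 -c "
from h import *
crop('pics/scene0.png','pics/scene0c.png',190,165,360,335,3.5)
crop('pics/side0.png','pics/side0c.png',285,140,375,260,5)"
```

```text
(no output)
```

View pics/scene0c.png

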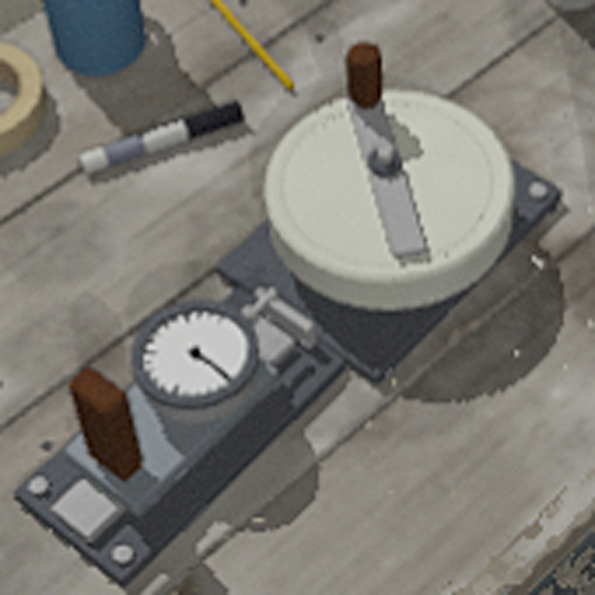

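View pics/side0c.png

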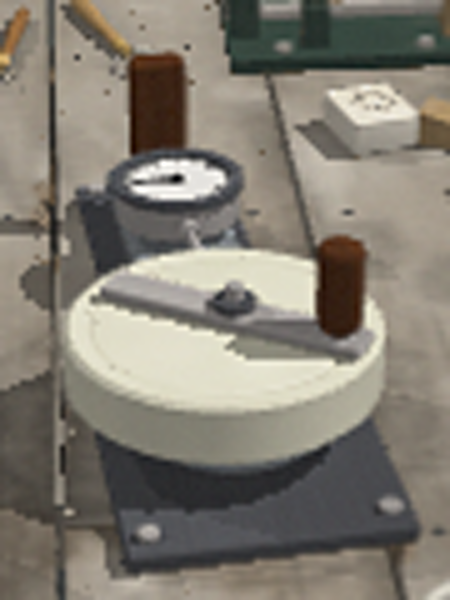

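```bash
python3 - <<'E'
from h import *
a=vision.camera_model("scene");b=vision.camera_model("side")
for n,s,c,z in [("knobtop",(365,55),(342,243),135),("blocktop",(92,382),(157,60),120),("dial",(195,352),(177,178),73),("nut",(383,152),(236,288),95)]:
    s=(s[0]/3.5+190-.5,s[1]/3.5+165-.5); c=(c[0]/5+285-.5,c[1]/5+140-.5)
    print(n,tri((a,b),(s,c)).round(1),plane(a,s,z).round(1),plane(b,c,z).round(1))
# plate screws z~12 in scene
for n,(u,v) in dict(s1=(38,485),s2=(122,553),s3=(538,190)).items():
    print(n,plane(a,(u/3.5+189.5,v/3.5+164.5),12).round(1))
for n,(u,v) in dict(s3=(390,505),s4=(148,533)).items():
    print(n,plane(b,(u/5+284.5,v/5+139.5),12).round(1))
for n,uv in dict(beaker=(355,165),cup=(422,184)).items(): print(n,plane(a,uv,0).round(1))
for n,uv in dict(beaker=(383,303),cup=(296,336)).items(): print(n,plane(b,uv,0).round(1))
E
```

```text
knobtop [617.4 -63.8 134.3] [615.7 -63.1 135. ] [618.1 -64.  135. ]
blocktop [542.7 225.2 120. ] [546.1 225.3 120. ] [540.1 221.4 120. ]
dial [547.9 151.   71.7] [547.9 151.5  73. ] [547.2 147.7  73. ]
nut [568.1 -33.9  96. ] [569.9 -34.6  95. ] [567.4 -33.   95. ]
s1 [577.1 264.7  12. ]
s2 [501.7 256.8  12. ]
s3 [ 517.3 -136.9   12. ]
s3 [ 638. -118.   12.]
s4 [ 514.3 -131.1   12. ]
beaker [ 634.6 -313.7    0. ]
cup [ 454.3 -387.8    0. ]
beaker [ 649.3 -332.     0. ]
cup [ 465.4 -407.     0. ]
```

```bash
python3 - <<'E'
from h import *
from scipy.spatial.transform import Rotation as Ro
for n in ("scene","side","wrist"):
    m=vision.camera_model(n);E=m["extrinsics"];C=-E[:3,:3].T@E[:3,3];print(n,C.round(0),(-E[2,:3]).round(2))
s=state();R=Ro.from_euler('xyz',s['ee_rot'],degrees=True).as_matrix();print(R.round(3))
print("wrist cam in tool",(R.T@(C-s['ee_pos'])).round(1),(R.T@-E[2,:3]).round(2), "up",(R.T@E[1,:3]).round(2))
G=np.array([542.5,224,100]);tcp=G-[0,0,18.8]
print((R.T@(tcp-s['ee_pos'])).round(1))
E
```

```text
scene [ -8. 488. 992.] [ 0.47 -0.48 -0.74]
side [ 489. -955.  605.] [ 0.05  0.87 -0.48]
wrist [ 208. -541.  383.] [-0.26 -0.06 -0.96]
[[ 0.236 -0.     0.972]
 [-0.972  0.001  0.236]
 [-0.001 -1.     0.   ]]
wrist cam in tool [   0.4 -169.7   74.2] [-0.    0.96 -0.26] up [0.   0.26 0.96]
[-663.8  133.   580.1]
```

```bash
python3 -m handwheel '[[8,[-3,0,2.6],1],[8,[-7,0,6.1],2],[8,[-11,0,9.6],3],[8,[-15,0,13.1],4],[8,[-19,0,16.6],5],[8,[-23,0,20.1],6],[8,[-27,0,23.6],7],[8,[-31,0,27.1],8],[8,[-35,0,30.6],8],[8,[-39,0,34.1],8]]' 40
```

```text
time_s: 1.15
ee_pos: [362.3, -122.0, 213.9]
ee_rot: [-90.0, 0.1, -84.3]
force: [1.0, -0.2, 0.5]
gripper_width: 79.9
```

```bash
python3 -m handwheel '[[8,[-4,0,2.6],0],[8,[-8,0,5.2],0],[8,[-12,0,7.9],0],[8,[-16,0,10.5],0],[8,[-20,0,13],0],[8,[-24,0,15.7],0],[8,[-28,0,18.3],0],[8,[-31,0,20.3],0],[8,[-32.6,0,21.3],0],[8,[-32.6,0,21.3],0]]'; python3 - <<'E'
from h import *
for n in ("scene","wrist"):
    cv2.imwrite(f"pics/{n}1.png",vision.grab_frame(n)[:,:,::-1])
E
```

```text
time_s: 2.15
ee_pos: [542.7, 225.7, 213.3]
ee_rot: [-90.0, 0.1, -84.2]
force: [-0.1, -0.8, -0.8]
gripper_width: 80.1
```

View pics/scene1.png

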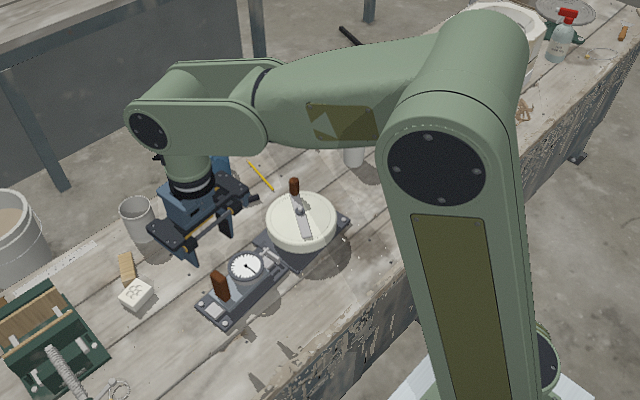

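View pics/wrist1.png

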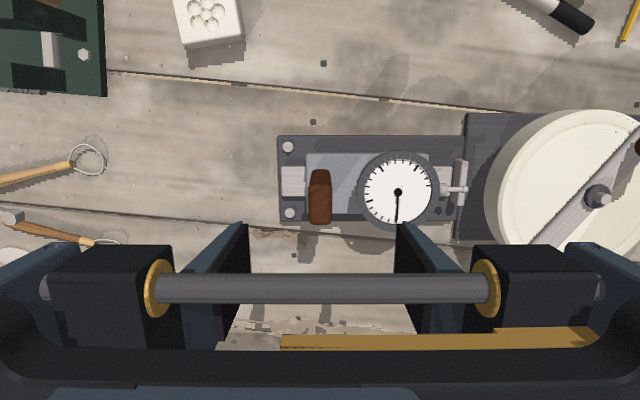

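```bash
python3 - <<'E'
from h import *
crop('pics/wrist1.png','pics/w1c.png',270,120,480,260,3.8)
m=vision.camera_model("wrist")
print(proj(m,[[542.5,224,120],[542.5,224,60],[548,151,73],[568,-34,96]]))
print(plane(m,(398,192),73),plane(m,(597,197),95))
E
```

```text
[[321.14225504 203.63714533]
 [321.38201659 187.4289019 ]
 [397.67821672 192.23340584]
 [605.14089519 196.70391583]]
[548.25837322 150.7283947   73.        ] [566.7744862  -27.17441374  95.        ]
```

View pics/w1c.png

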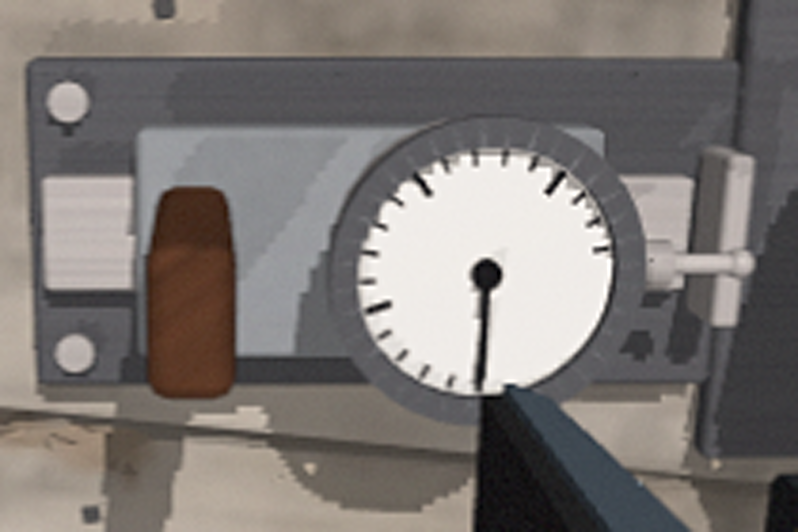

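```bash
python3 -m handwheel '[[4.8,[0.1,3,0],0],[4.8,[0.1,6,0],0],[4.8,[0.1,9,0],0],[4.8,[0.1,11.5,0],0],[4.8,[0.1,13.2,0],0],[4.8,[0.1,13.2,0],0],[1.5,[0.1,13.2,0],0],[1.5,[0.1,13.2,0],0],[1.5,[0.1,13.2,0],0],[1.5,[0.1,13.2,0],0]]' 30
```

```text
time_s: 3.25
ee_pos: [542.0, 224.1, 83.2]
ee_rot: [-89.9, 0.2, -84.3]
force: [-1.2, 5.6, 2.1]
gripper_width: 20.3
```

```bash
python3 -m handwheel '[[1.5,[0.3,0,0],0],[1.5,[0.7,0,0],0],[1.5,[1.1,0,0],0],[1.5,[1.5,0,0],0],[1.5,[1.9,0,0],0],[1.5,[2.3,0,0],0],[1.5,[2.6,0,0],0],[1.5,[2.7,0,0],0],[1.5,[2.7,0,0],0]]' 40
python3 -m handwheel '[[1.5,[0.2,0,0],0],[1.5,[0.4,0,0],0],[1.5,[0.4,0,0],0]]'
```

```text
time_s: 4.15
ee_pos: [544.6, 198.9, 83.2]
ee_rot: [-89.9, 0.4, -84.3]
force: [0.8, 8.5, -3.5]
gripper_width: 20.0
time_s: 4.45
ee_pos: [544.8, 196.7, 83.2]
ee_rot: [-89.9, 0.5, -84.3]
force: [0.8, 7.6, -4.2]
gripper_width: 19.7
```

```bash
for i in 1 2 3; do python3 -m handwheel '[[1.5,[0.2,0,0],0],[1.5,[0.4,0,0],0],[1.5,[0.5,0,0],0]]'; done
```

```text
time_s: 4.75
ee_pos: [545.1, 193.8, 83.2]
ee_rot: [-89.8, 0.6, -84.2]
force: [-0.7, 10.1, -4.1]
gripper_width: 20.2
time_s: 5.05
ee_pos: [545.4, 190.9, 83.2]
ee_rot: [-89.8, 0.8, -84.2]
force: [-0.7, 10.0, -4.4]
gripper_width: 19.9
time_s: 5.35
ee_pos: [545.5, 190.7, 83.1]
ee_rot: [-89.8, 1.2, -84.3]
force: [-1.8, 21.2, -6.5]
gripper_width: 19.9
```

```bash
python3 -m handwheel '[[1.5,[0.4,0,0],0],[1.5,[0.7,0,0],0],[1.5,[0.7,0,0],0]]'
python3 - <<'E'
from h import *
for n in ("scene","wrist"):
    cv2.imwrite(f"pics/{n}2.png",vision.grab_frame(n)[:,:,::-1])
crop('pics/scene2.png','pics/s2c.png',190,165,360,335,3.5)
E
```

```text
time_s: 5.65
ee_pos: [545.5, 190.9, 83.0]
ee_rot: [-89.7, 1.9, -84.4]
force: [-1.5, 26.0, -7.3]
gripper_width: 20.4
```

View pics/s2c.png

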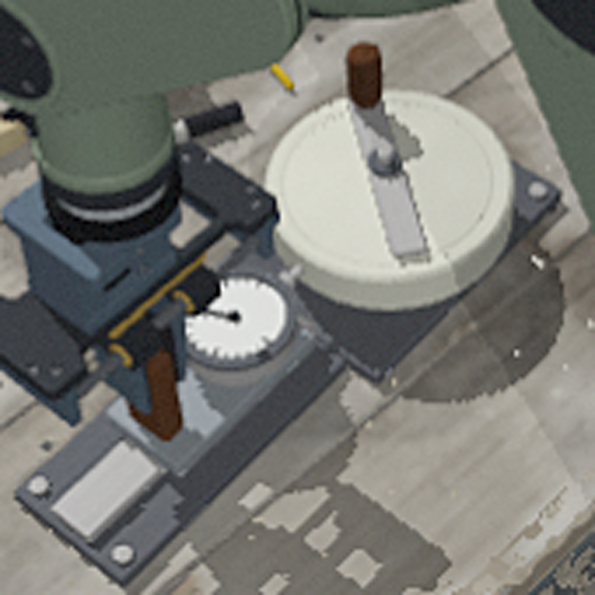

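View pics/wrist2.png

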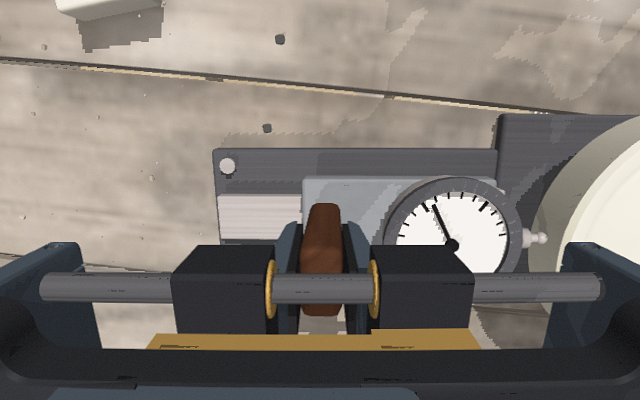

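```bash
python3 -m handwheel '[[4.8,[0,0,0],0],[4.8,[0,0,0],0],[4.8,[0,0,0],0],[4.8,[0,-2,0],0],[4.8,[0,-5,0],0],[4.8,[0,-9,0],0],[4.8,[0,-10,0],0],[4.8,[0,-10,0],0]]'
python3 - <<'E'
from h import *
cv2.imwrite(f"pics/wrist3.png",vision.grab_frame("wrist")[:,:,::-1])
m=vision.camera_model("wrist")
crop('pics/wrist3.png','pics/w3c.png',240,100,640,300,2)
E
```

```text
time_s: 6.55
ee_pos: [546.7, 187.2, 185.3]
ee_rot: [-89.4, 1.9, -84.4]
force: [0.7, -0.1, 0.3]
gripper_width: 47.8
```

View pics/w3c.png

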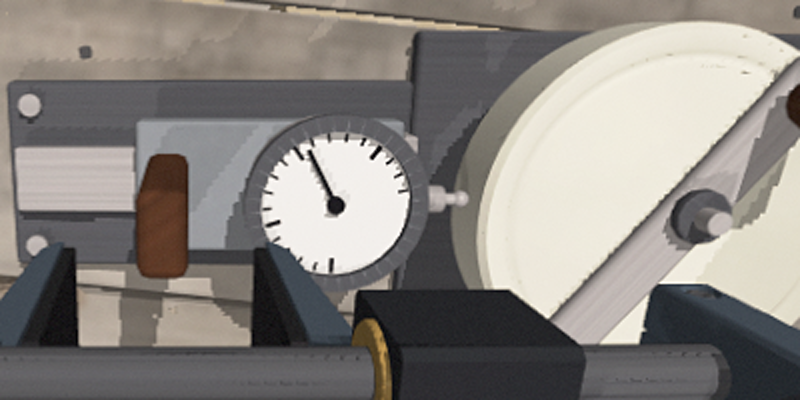

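```bash
python3 - <<'E'
from h import *
m=vision.camera_model("wrist");a=vision.camera_model("scene");b=vision.camera_model("side")
ps=((716/2+240,222/2+100),(383/3.5+189.5,152/3.5+164.5),(236/5+284.5,288/5+139.5))
for z in (90,96): print([plane(k,p,z).round(1) for k,p in zip((m,a,b),ps)])
print(tri((m,a,b),ps).round(1), "dial",plane(m,(335/2+240,205/2+100),73).round(1),"block",plane(m,(162/2+240,236/2+100),120).round(1))
print(state()['ee_pos'],state()['ee_rot'])
E
```

```text
[array([564.7, -35.8,  90. ]), array([573.1, -37.5,  90. ]), array([568.1, -24. ,  90. ])]
[array([566. , -30.7,  96. ]), array([569.3, -34. ,  96. ]), array([567.2, -34.8,  96. ])]
[567.3 -32.7  95.7] dial [551.2 116.8  73. ] block [544.2 189.6 120. ]
[545.4787413  186.98594408 183.29605769] [-89.67110544   1.88829914 -84.40825063]
```

```bash
python3 - <<'E'
from h import *
from scipy.spatial.transform import Rotation as Ro
m=vision.camera_model("wrist");s=state()
print(s['qpos'].round(1))
R=Ro.from_euler('xyz',s['ee_rot'],degrees=True).as_matrix()
T=np.eye(4);T[:3,:3]=R;T[:3,3]=s['ee_pos']; EC=m["extrinsics"]@T
A=np.array([567,-33.3])
for yaw in (-84,-70,-60,-50,-40,-30):
    o=[]
    for th in range(0,360,45):
        T2=np.eye(4);T2[:3,:3]=Ro.from_euler('xyz',[-90,0,yaw],degrees=True).as_matrix();T2[:3,3]=[A[0]+60*np.cos(np.radians(th)),A[1]+60*np.sin(np.radians(th)),96]
        m2=dict(m);m2["extrinsics"]=EC@np.linalg.inv(T2)
        o.append(tuple(proj(m2,[551,117,73])[0].round().astype(int)))
    print(yaw,[(int(a),int(b)) for a,b in o])
E
```

```text
[ 16.7  19.3  92.8   1.9  67.2 100.4]
-84 [(90, 318), (151, 302), (176, 246), (146, 176), (73, 140), (8, 163), (-9, 226), (26, 288)]
-70 [(64, 264), (132, 262), (173, 212), (161, 135), (95, 79), (18, 85), (-18, 145), (3, 219)]
-60 [(53, 221), (125, 231), (177, 187), (179, 108), (121, 39), (39, 29), (-12, 85), (-3, 164)]
-50 [(49, 176), (123, 198), (186, 162), (202, 83), (156, 3), (72, -23), (7, 23), (1, 106)]
-40 [(55, 128), (128, 164), (199, 140), (231, 64), (199, -26), (117, -70), (40, -36), (17, 48)]
-30 [(70, 81), (139, 131), (217, 119), (264, 50), (249, -46), (173, -107), (86, -89), (45, -8)]
```

```bash
cat >> h.py <<'E'
from scipy.spatial.transform import Rotation as Ro
def rel(target):
    s=state();R=Ro.from_euler('xyz',s['ee_rot'],degrees=True).as_matrix()
    return (R.T@(np.array(target)-s['ee_pos'])/10).round(2)
E
python3 -c "
from h import *
print(rel([617.5,-63.6,180]))"
```

```text
[25.64 -0.49  4.73]
```

```bash
python3 -m handwheel '[[6,[4,-0.1,0.8],-5],[6,[8,-0.2,1.5],-10],[6,[12.5,-0.3,2.3],-15],[6,[17,-0.4,3.1],-20],[6,[21,-0.5,3.9],-24],[6,[24,-0.5,4.5],-24],[6,[25.6,-0.5,4.7],-24],[6,[25.6,-0.5,4.7],-24],[6,[25.6,-0.5,4.7],-24]]'
python3 - <<'E'
from h import *
for n in ("scene","wrist","side"):
    cv2.imwrite(f"pics/{n}4.png",vision.grab_frame(n)[:,:,::-1])
print(rel([617.5,-63.6,97]), state()['ee_pos'],state()['ee_rot'])
E
```

```text
time_s: 7.5
ee_pos: [616.4, -62.3, 179.1]
ee_rot: [-89.0, 1.7, -60.4]
force: [-0.6, 0.9, 0.4]
gripper_width: 60.2
[ 0.44  8.3  -0.19] [616.77435183 -61.64586474 180.10913109] [-88.94154748   1.62421875 -60.29370387]
```

View pics/scene4.png

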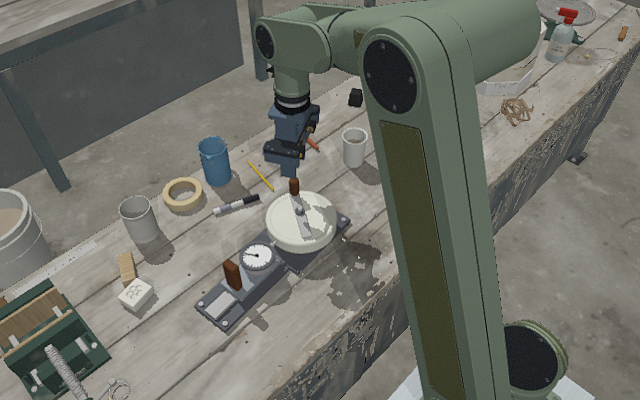

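View pics/wrist4.png

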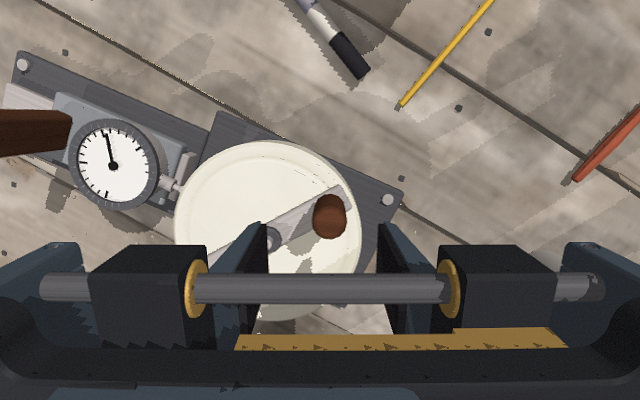

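View pics/side4.png

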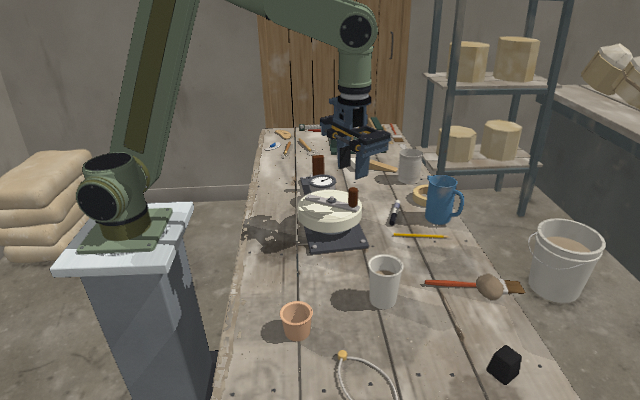

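```bash
python3 - <<'E'
from h import *
m=vision.camera_model("wrist")
print(plane(m,(329,221),135), plane(m,(113,166),73), plane(m,(272,238),96))
E
```

```text
[621.34060259 -63.04937447 135.        ] [553.15730585 114.21853873  73.        ] [574.59673464 -35.87873575  96.        ]
```

```bash
python3 -m handwheel '[[6,[0.45,2,-0.1],0],[6,[0.45,5,-0.1],0],[6,[0.45,7.5,-0.1],0],[6,[0.45,8.3,-0.1],0],[6,[0.45,8.3,-0.1],0],[1.8,[0.45,8.3,-0.1],0],[1.8,[0.45,8.3,-0.1],0],[1.8,[0.45,8.3,-0.1],0],[1.8,[0.45,8.3,-0.1],0],[1.8,[0.45,8.3,-0.1],0]]' 20
python3 - <<'E'
from h import *
for n in ("scene","wrist"):
    cv2.imwrite(f"pics/{n}5.png",vision.grab_frame(n)[:,:,::-1])
crop('pics/scene5.png','pics/s5c.png',190,165,360,335,3.5)
E
```

```text
time_s: 8.65
ee_pos: [619.0, -63.9, 97.6]
ee_rot: [-88.9, 1.5, -60.3]
force: [-1.0, 0.2, 1.9]
gripper_width: 25.0
```

View pics/s5c.png

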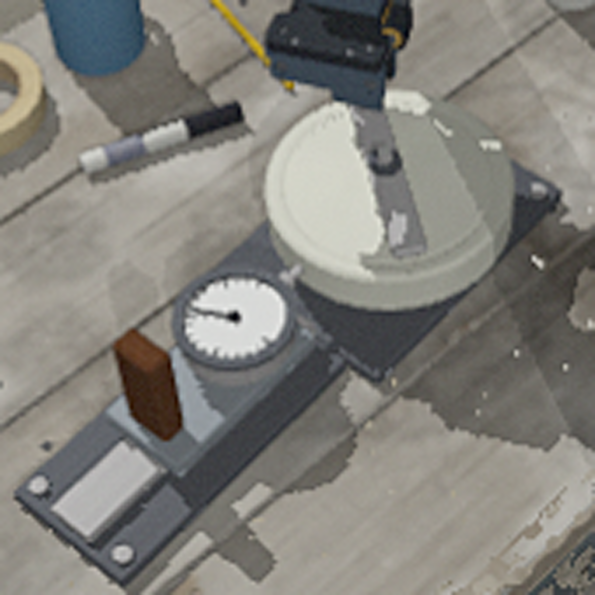

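View pics/wrist5.png

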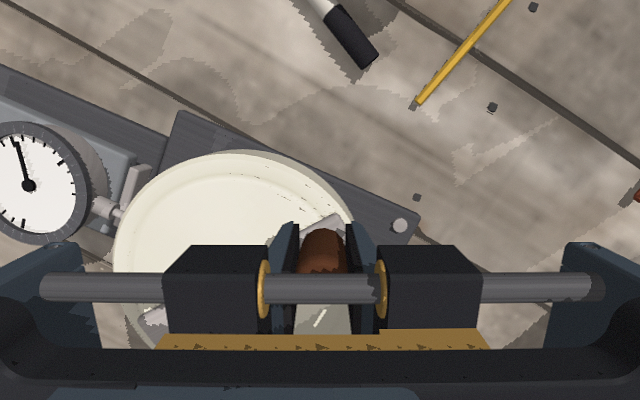

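```bash
cat >> h.py <<'E'
FY=5.9
def needle(name,im,m,z=73,dbg=False,c0=(552,116)):
    g=cv2.cvtColor(im,cv2.COLOR_RGB2GRAY); sat=im.max(2).astype(int)-im.min(2)
    p0=proj(m,[c0[0],c0[1],z])[0]
    px=np.linalg.norm(proj(m,[c0[0]+38,c0[1],z])[0]-p0)
    H,W=g.shape
    msk=((g>170)&(sat<25)).astype(np.uint8)
    yy,xx=np.mgrid[:H,:W]; msk[np.hypot(xx-p0[0],yy-p0[1])>px*1.3]=0
    n,l,st,ce=cv2.connectedComponentsWithStats(msk)
    if n<2: return None
    k=1+np.argmax(st[1:,4]); cs,_=cv2.findContours((l==k).astype(np.uint8),cv2.RETR_EXTERNAL,cv2.CHAIN_APPROX_NONE)
    c=max(cs,key=len); hull=cv2.convexHull(c); e=cv2.fitEllipse(hull); cen=np.array(e[0])
    C=plane(m,cen,z)[:2]
    box=[(x,y) for y in range(max(0,int(cen[1]-px)),min(H,int(cen[1]+px)+1)) for x in range(max(0,int(cen[0]-px)),min(W,int(cen[0]+px)+1))]
    P=np.array([plane(m,b,z)[:2] for b in box],float)-C
    w=np.array([max(0,160.-g[b[1],b[0]]) for b in box])
    # refine pivot: dark blob in r<7
    for _ in range(3):
        r=np.hypot(*P.T); s=r<5
        if w[s].sum()>0:
            d=(P[s]*w[s][:,None]).sum(0)/w[s].sum()*0.5; P=P-d; C=C+d
    r=np.hypot(*P.T); s=(r>7)&(r<21)
    a=np.arctan2(P[s,1],P[s,0]); ww=w[s]
    if ww.sum()<100: return None
    v=(ww*np.exp(1j*a)).sum(); conc=abs(v)/ww.sum()
    ang=np.degrees(np.angle(v)); phi=(180+FY-ang)%360
    return np.radians(phi).round(3),round(conc,2),C.round(1),[round(x,1) for x in e[1]]
def knob():
    s=state();R=Ro.from_euler('xyz',s['ee_rot'],degrees=True).as_matrix()
    p=(s['ee_pos']-R[:,1]*env.grasp_offset)[:2]-AX
    return round(np.degrees(np.arctan2(p[1],p[0])),1),round(np.hypot(*p),1)
AX=np.array([567.,-33.3])
E
python3 - <<'E'
from h import *
for n,i in (("scene",4),("scene",5),("wrist",5)):
    im=cv2.imread(f"pics/{n}{i}.png")[:,:,::-1]
    print(n,i,needle(n,im,vision.camera_model(n)))
print(knob())
E
```

```text
scene 4 (np.float64(2.641), np.float64(1.0), array([550.5, 116.5]), [21.5, 28.7])
scene 5 (np.float64(2.642), np.float64(1.0), array([550.5, 116.5]), [21.5, 28.7])
wrist 5 (np.float64(2.602), np.float64(1.0), array([554.7, 113.2]), [81.0, 104.1])
(np.float64(-31.0), np.float64(60.6))
```

```bash
cat > nxt.py <<'E'
import sys
from h import *
tag=sys.argv[1]; step=float(sys.argv[2])
k=knob(); im=vision.grab_frame("scene"); mw=vision.camera_model("wrist"); iw=vision.grab_frame("wrist")
cv2.imwrite(f"pics/scene_{tag}.png",im[:,:,::-1]);cv2.imwrite(f"pics/wrist_{tag}.png",iw[:,:,::-1])
print("t",round(state()['time_s'],2),"knob",k,"F",state()['force'].round(1),"w",state()['gripper_width'].round(1))
for n,i,m in (("scene",im,vision.camera_model("scene")),("wrist",iw,mw)):
    try: print(n,needle(n,i,m))
    except Exception as ex: print(n,"none")
s=state();R=Ro.from_euler('xyz',s['ee_rot'],degrees=True).as_matrix(); print("rot",s['ee_rot'].round(1),"z",s['ee_pos'][2].round(1))
o=[]
for a in np.linspace(0,step,int(abs(step)/10+.5)+1)[1:]:
    t=np.radians(k[0]+a); p=np.array([AX[0]+60*np.cos(t),AX[1]+60*np.sin(t),97])+R[:,1]*env.grasp_offset*[1,1,0]
    o.append(rel(p).tolist())
print(o)
E
python3 nxt.py a 30
```

```text
Traceback (most recent call last):
  File "nxt.py", line 6, in <module>
    print("t",round(state()['time_s'],2),"knob",k,"F",state()['force'].round(1),"w",state()['gripper_width'].round(1))
                                                                                    ^^^^^^^^^^^^^^^^^^^^^^^^^^^^^^
AttributeError: 'float' object has no attribute 'round'
```

```bash
sed -i "s/state()\['gripper_width'\].round(1)/round(state()['gripper_width'],1)/" nxt.py; python3 nxt.py a 30
```

```text
t 8.95 knob (np.float64(-31.0), np.float64(60.5)) F [ 0.2 -2.6  3.1] w 24.7
scene (np.float64(2.644), np.float64(1.0), array([550.5, 116.5]), [21.5, 28.7])
wrist (np.float64(2.607), np.float64(1.0), array([554.7, 113.3]), [81.1, 104.5])
rot [-88.9   1.5 -60.3] z 97.6
[[-0.64, 0.09, 0.83], [-1.37, 0.12, 1.58], [-2.21, 0.16, 2.19]]
```

```bash
python3 -m handwheel '[[1.8,[-0.64,0.05,0.83],0],[1.8,[-1.37,0.1,1.58],0],[1.8,[-2.21,0.1,2.2],0],[1.8,[-2.21,0.1,2.2],0],[1.8,[-2.21,0.1,2.2],0]]' 25; python3 nxt.py b 40
```

```text
time_s: 9.45
ee_pos: [627.5, -31.6, 97.6]
ee_rot: [-88.8, 1.7, -60.3]
force: [3.0, 4.4, 1.0]
gripper_width: 24.3
t 9.55 knob (np.float64(1.0), np.float64(60.4)) F [1.4 4.6 0.5] w 24.7
scene (np.float64(1.841), np.float64(1.0), array([550.2, 116.7]), [21.5, 28.6])
wrist (np.float64(0.58), np.float64(0.56), array([554.6, 113.8]), [81.4, 102.8])
rot [-88.8   1.6 -60.3] z 97.6
[[-1.02, 0.1, 0.41], [-2.04, 0.13, 0.66], [-3.08, 0.16, 0.72], [-4.12, 0.19, 0.61]]
```

```bash
python3 -m handwheel '[[1.8,[-1.02,0.05,0.41],0],[1.8,[-2.04,0.1,0.66],0],[1.8,[-3.08,0.1,0.72],0],[1.8,[-4.12,0.1,0.61],0],[1.8,[-4.12,0.1,0.61],0]]' 25; python3 nxt.py c 40
```

```text
time_s: 10.05
ee_pos: [610.1, 9.1, 97.6]
ee_rot: [-88.9, 1.9, -60.3]
force: [-1.4, 4.0, 0.1]
gripper_width: 24.4
t 10.15 knob (np.float64(44.0), np.float64(60.0)) F [0.1 4.5 0.3] w 24.5
scene (np.float64(0.915), np.float64(1.0), array([549.9, 116.5]), [21.5, 28.7])
wrist (np.float64(0.914), np.float64(1.0), array([554.3, 114.4]), [85.5, 102.6])
rot [-88.9   1.9 -60.3] z 97.6
[[-1.05, 0.09, -0.36], [-1.96, 0.11, -0.87], [-2.77, 0.12, -1.54], [-3.45, 0.13, -2.33]]
```

```bash
python3 -m handwheel '[[1.8,[-1.05,0,-0.36],0],[1.8,[-1.96,0.1,-0.87],0],[1.8,[-2.77,0.1,-1.54],0],[1.8,[-3.45,0.1,-2.33],0],[1.8,[-3.45,0.1,-2.33],0]]' 25; python3 nxt.py d 40
```

```text
time_s: 10.65
ee_pos: [570.2, 27.0, 97.5]
ee_rot: [-89.1, 2.0, -60.3]
force: [-4.0, -1.8, 6.0]
gripper_width: 24.4
t 10.75 knob (np.float64(86.9), np.float64(59.6)) F [-3.1 -1.3  6.5] w 24.4
scene (np.float64(0.684), np.float64(1.0), array([549.8, 116.4]), [21.4, 28.8])
wrist (np.float64(0.679), np.float64(1.0), array([553.5, 114.7]), [93.3, 106.6])
rot [-89.1   2.  -60.3] z 97.5
[[-0.53, 0.05, -0.92], [-0.85, 0.05, -1.92], [-0.99, 0.04, -2.96], [-0.95, 0.02, -4.0]]
```

```bash
python3 -m handwheel '[[1.8,[-0.53,0,-0.92],0],[1.8,[-0.85,0,-1.92],0],[1.8,[-0.99,0,-2.96],0],[1.8,[-0.95,0,-4.0],0],[1.8,[-0.95,0,-4.0],0]]' 25; python3 nxt.py e 40
```

```text
time_s: 11.25
ee_pos: [530.0, 14.0, 97.5]
ee_rot: [-89.2, 1.9, -60.3]
force: [1.4, -4.3, 2.4]
gripper_width: 24.1
t 11.35 knob (np.float64(128.4), np.float64(59.4)) F [ 1.1 -5.8  4.3] w 24.4
scene (np.float64(1.141), np.float64(1.0), array([550.1, 116.3]), [21.3, 28.8])
wrist (np.float64(1.131), np.float64(1.0), array([552.7, 114.5]), [101.7, 113.6])
rot [-89.2   1.9 -60.3] z 97.5
[[0.19, 0.03, -1.03], [0.61, 0.01, -1.98], [1.19, -0.02, -2.85], [1.91, -0.06, -3.61]]
```

```bash
python3 -m handwheel '[[1.8,[0.19,0,-1.03],0],[1.8,[0.61,0,-1.98],0],[1.8,[1.19,0,-2.85],0],[1.8,[1.91,0,-3.61],0],[1.8,[1.91,0,-3.61],0]]' 25; python3 nxt.py f 40
```

```text
time_s: 11.85
ee_pos: [508.6, -21.2, 97.5]
ee_rot: [-89.1, 1.8, -60.3]
force: [1.8, -2.1, 6.0]
gripper_width: 24.1
t 11.95 knob (np.float64(168.9), np.float64(59.5)) F [ 1.7 -4.3  5.9] w 24.5
scene (np.float64(2.044), np.float64(0.99), array([550.4, 116.6]), [21.4, 28.8])
wrist (np.float64(2.042), np.float64(1.0), array([552.4, 113.9]), [104.7, 119.2])
rot [-89.1   1.8 -60.3] z 97.5
[[0.81, 0.02, -0.65], [1.75, -0.02, -1.11], [2.76, -0.06, -1.39], [3.8, -0.09, -1.5]]
```

```bash
python3 -m handwheel '[[1.8,[0.81,0,-0.65],0],[1.8,[1.75,0,-1.11],0],[1.8,[2.76,0,-1.39],0],[1.8,[3.8,0,-1.5],0],[1.8,[3.8,0,-1.5],0]]' 25; python3 nxt.py g 40
```

```text
time_s: 12.45
ee_pos: [515.0, -62.0, 97.5]
ee_rot: [-89.0, 1.8, -60.4]
force: [0.3, -1.8, 9.1]
gripper_width: 24.7
t 12.55 knob (np.float64(-150.5), np.float64(59.8)) F [ 1.7 -2.1  8.4] w 24.3
scene (np.float64(3.02), np.float64(1.0), array([550.2, 116.2]), [21.4, 28.8])
wrist (np.float64(3.019), np.float64(1.0), array([552.8, 113.1]), [101.4, 119.2])
rot [-89.    1.7 -60.3] z 97.5
[[1.05, 0.02, 0.06], [2.06, -0.01, 0.33], [3.01, -0.03, 0.77], [3.87, -0.04, 1.37]]
```

```bash
python3 -m handwheel '[[1.8,[1.05,0,0.06],0],[1.8,[2.06,0,0.33],0],[1.8,[3.01,0,0.77],0],[1.8,[3.87,0,1.37],0],[1.8,[3.87,0,1.37],0]]' 25; python3 nxt.py h 40
```

```text
time_s: 13.05
ee_pos: [546.2, -89.1, 97.5]
ee_rot: [-88.9, 1.7, -60.4]
force: [0.4, -1.0, 6.6]
gripper_width: 24.2
t 13.15 knob (np.float64(-110.2), np.float64(60.2)) F [ 1.8 -2.   5.6] w 24.5
scene (np.float64(3.588), np.float64(1.0), array([550.4, 116. ]), [21.5, 28.6])
wrist (np.float64(3.574), np.float64(1.0), array([553.6, 112.2]), [92.4, 114.5])
rot [-88.9   1.7 -60.4] z 97.5
[[0.73, 0.05, 0.76], [1.33, 0.04, 1.62], [1.77, 0.05, 2.57], [2.03, 0.06, 3.58]]
```

```bash
python3 -m handwheel '[[1.8,[0.73,0,0.76],0],[1.8,[1.33,0,1.62],0],[1.8,[1.77,0,2.57],0],[1.8,[2.03,0,3.58],0],[1.8,[2.03,0,3.58],0]]' 25; python3 nxt.py i 40
```

```text
time_s: 13.65
ee_pos: [587.6, -89.5, 97.6]
ee_rot: [-88.9, 1.7, -60.4]
force: [3.2, -3.9, 1.1]
gripper_width: 24.4
t 13.75 knob (np.float64(-70.1), np.float64(60.4)) F [ 4.4 -3.5  0.2] w 24.8
scene (np.float64(3.414), np.float64(1.0), array([550.4, 116.1]), [21.3, 28.7])
wrist (np.float64(3.297), np.float64(0.97), array([555.2, 111.1]), [75.2, 104.6])
rot [-88.8   1.6 -60.4] z 97.6
[[0.04, 0.08, 1.05], [-0.05, 0.1, 2.09], [-0.33, 0.13, 3.1], [-0.77, 0.16, 4.05]]
```

```bash
python3 - <<'E'
import numpy as np
from scipy.optimize import minimize_scalar
th=np.radians([-31,1,44,86.9,128.4,168.9,-150.5,-110.2,-70.1]);y=np.array([2.644,1.841,.915,.684,1.141,2.044,3.02,3.588,3.414])
for n in (1,2):
    A=np.column_stack([np.ones(9)]+[f(k*th) for k in range(1,n+1) for f in (np.cos,np.sin)])
    c,*_=np.linalg.lstsq(A,y,rcond=None)
    t=np.radians(np.arange(-180,180,.1));Y=np.column_stack([np.ones(len(t))]+[f(k*t) for k in range(1,n+1) for f in (np.cos,np.sin)])@c
    print(n,c.round(3),"res",(y-A@c).round(3),"max",np.degrees(t[Y.argmax()]),Y.max(),"min",np.degrees(t[Y.argmin()]),Y.min())
E
```

```text
1 [ 2.115 -0.24  -1.452] res [-0.013 -0.009 -0.019  0.031  0.014 -0.028 -0.02   0.027  0.015] max -99.40000000000458 3.5869326695190225 min 80.59999999998519 0.643794216318128
2 [ 2.116 -0.24  -1.452 -0.026 -0.004] res [-0.006  0.017 -0.014  0.005  0.004 -0.005 -0.002  0.01  -0.008] max -98.50000000000463 3.6107432388868617 min 79.59999999998524 0.6673364761695609
```

```bash
sed -i 's/^tag=.*/&/' nxt.py; python3 - <<'E'
from h import *
k=knob(); s=state();R=Ro.from_euler('xyz',s['ee_rot'],degrees=True).as_matrix();print(k)
for d in (-78,-86,-94,-102,-107,-103,-99):
    t=np.radians(d); p=np.array([AX[0]+60.2*np.cos(t),AX[1]+60.2*np.sin(t),97.6])+R[:,1]*env.grasp_offset*[1,1,0]
    print(d,rel(p).tolist())
E
```

```text
(np.float64(-70.1), np.float64(60.4))
-78 [-0.22, -0.01, -0.8]
-86 [-0.53, -0.02, -1.58]
-94 [-0.94, -0.02, -2.31]
-102 [-1.46, -0.02, -2.97]
-107 [-1.82, -0.02, -3.35]
-103 [-1.53, -0.02, -3.05]
-99 [-1.25, -0.02, -2.73]
```

```bash
python3 -m handwheel '[[1.8,[-0.22,0,-0.8],0],[1.8,[-0.53,0,-1.58],0],[1.8,[-0.94,0,-2.31],0],[1.8,[-1.46,0,-2.97],0],[1.8,[-1.82,0,-3.35],0],[1.8,[-1.82,0,-3.35],0],[1.8,[-1.53,0,-3.05],0],[1.8,[-1.25,0,-2.73],0],[1.8,[-1.25,0,-2.73],0],[1.8,[-1.25,0,-2.73],0]]' 25; python3 nxt.py j 40
```

```text
time_s: 14.75
ee_pos: [556.7, -92.0, 97.6]
ee_rot: [-89.0, 1.7, -60.4]
force: [-0.9, -1.6, 5.7]
gripper_width: 24.7
t 14.85 knob (np.float64(-99.9), np.float64(60.2)) F [-0.3 -2.3  4.3] w 24.1
scene (np.float64(3.603), np.float64(1.0), array([550.4, 116. ]), [21.5, 28.6])
wrist (np.float64(3.584), np.float64(1.0), array([553.9, 111.8]), [88.2, 110.3])
rot [-88.9   1.7 -60.4] z 97.5
[[0.58, 0.05, 0.87], [1.01, 0.06, 1.83], [1.27, 0.07, 2.84], [1.35, 0.08, 3.88]]
```

```bash
python3 -m handwheel '[[1.8,[0,0,0],0],[5.5,[0,0,0],0],[5.5,[0,0,0],0],[5.5,[0,0,0],0],[5.5,[0,0,0],0]]'; python3 nxt.py k 40;  python3 -m handwheel '[[5.5,[0,-2,0],0],[5.5,[0,-5,0],0],[5.5,[0,-8,0],0],[5.5,[0,-11,0],0],[5.5,[0,-14,0],0],[5.5,[0,-14,0],0]]'; python3 nxt.py l 40;
```

```text
time_s: 15.35
ee_pos: [556.1, -91.6, 97.1]
ee_rot: [-89.0, 1.8, -60.4]
force: [-0.0, -0.1, -0.4]
gripper_width: 53.1
t 15.45 knob (np.float64(-100.4), np.float64(60.0)) F [-0.4 -0.8 -0.1] w 55.0
scene (np.float64(3.605), np.float64(1.0), array([550.4, 116. ]), [21.5, 28.6])
wrist (np.float64(3.585), np.float64(1.0), array([554. , 111.8]), [88.2, 111.8])
rot [-89.    1.8 -60.4] z 97.3
[[0.58, 0.02, 0.84], [1.02, 0.03, 1.79], [1.29, 0.04, 2.8], [1.38, 0.05, 3.84]]
time_s: 16.05
ee_pos: [558.6, -97.2, 241.8]
ee_rot: [-88.6, 1.4, -60.4]
force: [-0.2, -0.9, 0.4]
gripper_width: 55.1
t 16.15 knob (np.float64(-97.6), np.float64(65.1)) F [-0.4  0.2 -0.6] w 55.0
scene (np.float64(3.604), np.float64(1.0), array([550.4, 116. ]), [21.5, 28.6])
wrist (np.float64(3.632), np.float64(1.0), array([552.6, 113.9]), [59.2, 67.8])
rot [-88.9   1.7 -60.4] z 237.5
[[0.72, 14.06, 1.09], [1.11, 14.07, 2.06], [1.34, 14.08, 3.08], [1.38, 14.1, 4.13]]
```

```bash
python3 -c "
from h import *
cv2.imwrite('pics/side_l.png',vision.grab_frame('side')[:,:,::-1])"
```

```text
(no output)
```

View pics/wrist_l.png

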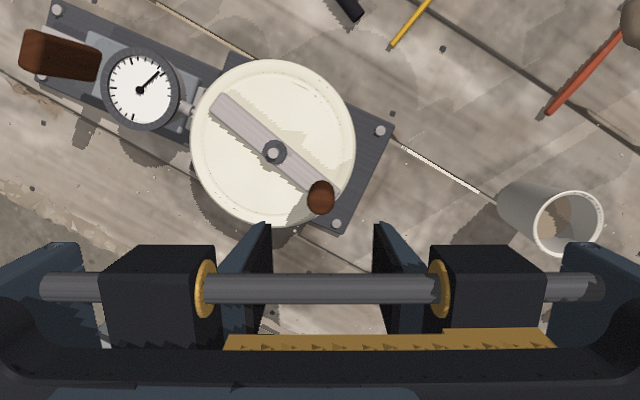

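View pics/side_l.png

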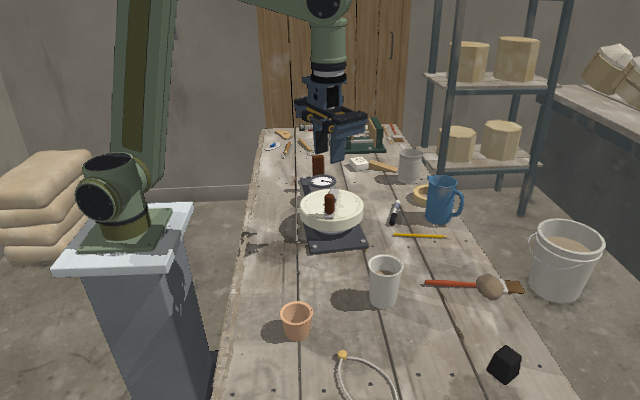

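View pics/scene_l.png

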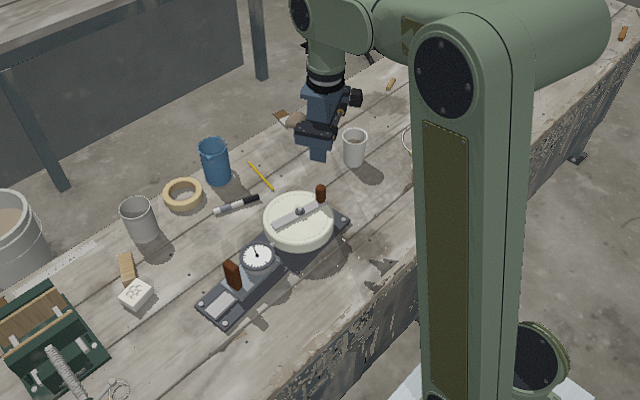

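```bash
python3 -c "
from workcell import job,state
print(job.job_done(), state()['time_s'])"
```

```text
the job is handed in; nothing more can be done
the job is handed in; nothing more can be done
```

I slid the gauge in and left the blank standing with its high spot under the plunger. The job was handed in at about 16 s of the 64 s allowed, and the hand-in reports no verdict.

- **Gauge:** I gripped the carriage block and pushed it 33.5 mm. It then stopped moving, and the force rose from about 10 N to 26 N, which I took as the stop. The dial centre did not shift in any later picture, so the gauge stayed home.
- **Finding the high spot:** I led the knob round about 320° with nine needle readings roughly 32–43° apart. The rest of the turn was covered by the fit. The needle swung between about 0.65 and 3.6 rad. A one-harmonic fit put the peak at a knob angle of −99.4°, and a two-harmonic fit put it at −98.5°.
- **Final position:** I turned the blank back and left the knob at about −100°. After letting go and raising the hand, the scene camera read 3.60 rad, against a fitted peak of 3.59 to 3.61 rad.
- **Bystanders:** the last side view shows the beaker and the cup where they stood at the start. The arm was clear of everything, with the force near zero.

**Disagreements:**
- With the blank standing still, the wrist camera read 3.58 to 3.63 rad from different heights. This is within its calibration error.
- At one stop (knob at 1°) the gripper partly hid the dial and the wrist reading was useless, so the fit uses scene-camera readings only.
- The tool ended tilted about 2° from upright after pushing the slide, which had no effect on the work.

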